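# Plating tweezers squeezed to the gap gauge

## Task

The plating tweezers are to be checked on the gap gauge before service. Take the tweezers by their blue grip pads, lift them off the wooden rest, and hold them level, pointing away from you, with the orange tips about a centimetre above the black gauge plate; squeeze until each tip stands over the middle of its white mark, and keep that gap steady for three seconds. Never touch the gauge, never squeeze the tips together, leave everything else alone, and finish still holding the tweezers there at that gap.

Things in the scene. Friction and masses are not known exactly. Their poses are not given: they have to be found in the camera images.
- tweezers: Sprung steel plating tweezers with blue grip pads and orange tips, lying on edge on the wooden rest, 185 mm long, arms 12 mm high, about 80 g. Origin: at the underside on the centre line, midway along the pads, near the centre of mass; x points along the tweezers to the tips (85 mm ahead; hinge 85 mm behind), y to the left arm, z up.
- tweezers_grip (a point): Point midway between the two blue grip pads, 6 mm above the origin. Pads: 44 mm long (x), 12 mm high; take them across the arms (along y). Width over them 43 mm at rest, 28 mm at the marked gap; their faces are parallel two thirds of the way there (0.06 rad). Sprung open: first movement takes about 4 N a side, the marked gap 10 N, shut 13 N, so the gripper's opening sets the gap.
- tweezers_left_tip (a point): Centre of the end of the left (+y) arm, in the middle of its orange tip (15 mm long, 4 mm thick, 6 mm high, so its underside is 3 mm lower); 6 mm above the tweezers' origin.
- tweezers_right_tip (a point): The same on the right (-y) arm. The distance between the two tip points is the tip gap: 54.5 mm at rest; the marked gap is 24 mm.
- tweezers_left (a joint): How far the left arm is squeezed in, rad: 0 at rest (open); the right arm always follows equally. Tip gap in mm = 54.5 - 339 x value; 0.090 gives the marked 24 mm, 0.147 is the stop (gap about 5 mm).
- rest: Fixed wooden rest, base 150 x 74 x 6 mm, origin under its centre, x along the tweezers; two cross bars 55 mm before and behind the centre, 12 mm thick along x, 90 mm wide over all, top at z = 30 mm, with lugs at their ends to z = 36 mm. The tweezers lie across the bars; between the bars is free down to z = 6 mm.
- gauge: Fixed gap gauge: black plate 70 (x) x 80 (y) mm on a round steel foot, origin under its centre on the table; x points away from the robot along the marks; top of the plate 44 mm above the table.
- gauge_marks (a point): Point midway between the two white marks, on top of the gauge, 45 mm above the table. The marks are white bars 46 mm long along x and 7 mm wide, their centre lines 24 mm apart (12 mm to the left and right, in y). The left tip belongs over the left (+y) mark.
- tape_red: Roll of red tape lying flat, 80 mm across, 18 mm high; origin under its centre. Leave alone.
- marker: Black marker pen with red cap, 134 mm long, 15 mm thick, lying; origin under its centre. Leave alone.
- hex_cup_a: White six-sided cup with dark rim, 41 x 44 x 34 mm; origin under its centre. Leave alone.
- hex_cup_b: Another such cup. Leave alone.
- timer: White wind-up timer, 64 mm across, 38 mm high; origin under its centre. Leave alone.
Mind the look-alikes: they are no part of the job. Of the things that look like the tweezers, the smaller one is meant.

How it is judged:
By the outcome, as a careful person would: the job done as asked, in the order asked, and still so for the second after the job is handed in, while the arm keeps its last pose, push and grip.
It also fails if it takes over 51 s, if anything falls off the work surface, if the arm or the gripper's body presses on something with over 40 N, if the wrist force passes 120 N, or if a joint passes its speed limit or range.

## Robot

A 6-joint arm with a two-finger parallel gripper is mounted at the origin on the work surface; the furniture and walls round the work are solid. World frame = base frame: x ahead of the robot, y to its left, z up, the work surface at z = 0. Lengths are in m, angles in rad, forces in N, time in s.
With the tool pointing down it reaches from about 0.375 to 0.9 m from the base axis. Payload 3.1 kg.
Tool frame: the origin (TCP) lies midway between the tips of the shut fingers; the grasp point (between the pads) lies 19 mm behind it (manip.grip_depth is the distance from the TCP to the grasp point, in m); z points along the fingers, y is the line along which they close (so a half turn about z gives the same grasp; the last joint's range is limited). The gripper opens to 85 mm and grips with 20 to 120 N. Pads are 22 mm wide; open, the fingers measure 114 mm over their backs; the gripper's body (76 mm by 85 mm) begins 54 mm behind the grasp point. The pads swing forward as they close: fully open they stand 13 mm farther back than shut.
Start: joints at [1.032, 0.527, 1.433, -0, 1.181, -0.178], TCP at [0.22, 0.585, 0.231] pointing down, gripper open.
Joint ranges: [-3.08, 3.08], [-0.75, 2.2], [0.22, 2.44], [-1.43, 4.57], [0, 2.65], [-2.85, 2.85]. Speed limits (rad/s): [2.79, 2.79, 3.14, 3.14, 3.14, 3.14].

## Interface

Orientations are given as a unit quaternion [x, y, z, w].
In Python, from station import telemetry, snapshot, manip gives the robot as it stands. The module is installed in compiled form; this text tells all that it offers.
- The arm moves only by the shell command python3 -m crank 'ROWS' [OPENING] [FORCE]. ROWS is text: rows parted by semicolons, each of 6 numbers parted by spaces: the shift along the tool's x, y, z as a fraction of full scale, then the turn, a rotation vector about the tool's x, y, z as a fraction of full scale. A call has exactly 5 rows; each row shifts and turns the commanded pose from where the row before left it, along the tool's axes as they then stand; what a row does not reach is not made up. Full scale, the value 1, is 4 cm for a shift and 90 degrees for a turn. A row lasts 1/10 s, in which the tool goes at most 50 mm and 8.59 degrees, less where a joint would pass 70% of its speed; a pose out of reach is approached as far as the arm can. A call with a number of a shift or a turn outside -1 to 1 is refused whole. A call with a gripper value outside its range is refused whole. OPENING is the opening, from -1 (shut) to 1 (fully open), set as the call begins (- or left out, the last holds). The fingers move at their own pace and stop on an object; FORCE is the grip in N (left out, the last holds). Time passes only in rows, so rows that do not move let the fingers close, or fill a call up. It gives the time, the measured TCP pose, the force, the opening and the grip force at its end, in the units of the state.
- telemetry.sense(): the state, without advancing time (a new reading comes with each control period).
- snapshot(name): name is "scene" or "top" or "wrist"; returns a dict with "image" (420x560x3 uint8, red, green, blue), "depth" (420x560 float32, m along the optical axis (not along the pixel's ray), 0 where there is no reading), "camera_matrix" (3x3 intrinsics, pixels), "rvec" (rotation vector, rad) and "tvec" (3), from world to camera coordinates, as OpenCV has them. Camera axes: x right, y down, z forward; pixel columns grow to the right and rows downward; lengths in m; the calibration is good to about 2 mm. A picture is of the moment at which its call begins.
- manip.sign_off(): hands the job in; it is judged then, once.
The state is a dict: "t": time; "q": joint angles; "qd": joint speeds; "tau": joint torques, N m; "tcp_pos": TCP position; "tool_rot": TCP orientation; "force": force on the tool from outside, world axes, zero at the start; "ft_torque": the same for the moment, N m; "finger_gap": opening from 0.0 (shut) to 1.0 (fully open); "gripper_force": force on a finger pad.
Only numpy, scipy, OpenCV 4.12 (cv2) and the standard library are available. Lean on these libraries where they do the work, as an engineer would, in place of code of your own. Each camera call takes 0.05 s, during which the arm holds its last target. There are 200 camera calls.

## Working session

There is one attempt and no reset: what is moved stays moved. The work goes in short steps, Python scripts to look and compute and a shell command to move; the robot and the scene stay as the last step left them, time stands still between calls to the robot, and variables do not carry over. Pictures are saved under pics/ and viewed, at most 11 in all, crops included, and the job is handed in when it is done.

```bash
mkdir -p pics; cat > h.py <<'E'
import numpy as np,cv2
from station import telemetry,snapshot,manip
def snap(n,f=None):
    s=snapshot(n)
    np.savez('last_'+n+'.npz',**s)
    if f: cv2.imwrite('pics/'+f,cv2.cvtColor(s['image'],cv2.COLOR_RGB2BGR))
    return s
def load(n): return dict(np.load('last_'+n+'.npz'))
def ray(s,u,v):
    R=cv2.Rodrigues(s['rvec'])[0];t=np.ravel(s['tvec'])
    d=R.T@np.linalg.inv(s['camera_matrix'])@np.array([u,v,1.]);return -R.T@t,d
def onz(s,u,v,z):
    c,d=ray(s,u,v);return c+d*(z-c[2])/d[2]
E
python3 - <<'E'
from h import *
a=snap('top','top.png');b=snap('scene','scene.png')
for s in(a,b):print(ray(s,280,210),s['camera_matrix'][0,0])
s=telemetry.sense();print({k:np.round(v,3) for k,v in s.items()},manip.grip_depth)
E
```

```text
(array([ 0.41627377, -0.08618468,  1.46859457]), array([ 0.120506  ,  0.01390581, -0.99273783])) 503.21289591549356
(array([-0.76308072, -0.80240881,  0.90516823]), array([ 0.76991376,  0.39899012, -0.49820052])) 517.5379660257581
{'t': np.float64(0.1), 'q': array([ 1.032,  0.528,  1.434,  0.   ,  1.181, -0.178]), 'qd': array([-0.001, -0.002, -0.003, -0.001,  0.002,  0.   ]), 'tau': array([-1.0000e-03, -4.4331e+01, -1.7859e+01, -0.0000e+00,  4.0000e-03,
        0.0000e+00]), 'tcp_pos': array([0.22 , 0.584, 0.23 ]), 'tool_rot': array([ 0.179,  0.984, -0.001, -0.   ]), 'force': array([-0.286, -0.355,  0.763]), 'ft_torque': array([-0.055,  0.036,  0.029]), 'gripper_force': np.float64(0.0), 'finger_gap': np.float64(0.996)} 0.0187
```

View pics/top.png

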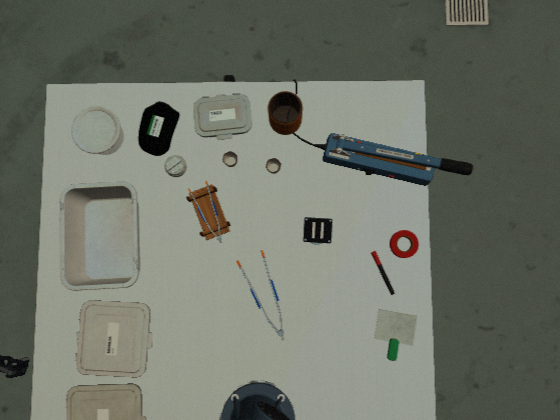

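View pics/scene.png

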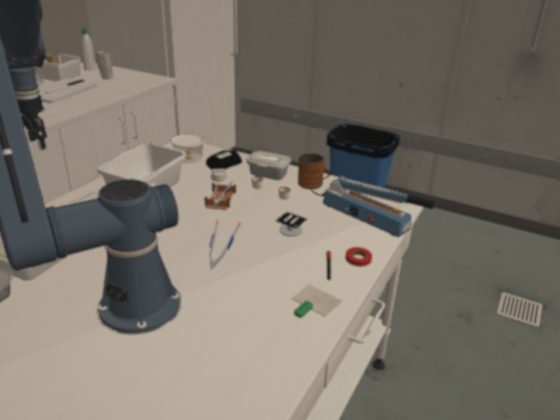

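The top view shows two candidates that look like the tweezers. One lies on the wooden rest at about (208,210), and a larger one lies loose on the table at about (262,292). The one on the rest is smaller, so it is the one meant. The gauge is at (318,231). I'll enlarge and measure.

```bash
python3 - <<'E'
from h import *
s=load('top');im=s['image'];bgr=cv2.cvtColor(im,cv2.COLOR_RGB2BGR)
c=bgr[170:350,170:345];cv2.imwrite('pics/crop1.png',cv2.resize(c,None,fx=3.3,fy=3.3,interpolation=cv2.INTER_CUBIC))
h=cv2.cvtColor(bgr,cv2.COLOR_BGR2HSV)
def blobs(m,box,z,name,mn=3):
    k=np.zeros(m.shape,np.uint8);x0,y0,x1,y1=box;k[y0:y1,x0:x1]=m[y0:y1,x0:x1]
    n,l,st,ce=cv2.connectedComponentsWithStats(k.astype(np.uint8))
    for i in range(1,n):
        if st[i,4]>=mn: print(name,ce[i].round(1),st[i,4],onz(s,*ce[i],z).round(4))
blue=cv2.inRange(h,(100,110,60),(125,255,255));org=cv2.inRange(h,(5,150,190),(20,255,255));wh=cv2.inRange(h,(0,0,150),(180,80,255))
for b,z in(((180,170,240,250),.04),((230,245,290,345),.012)):
    blobs(blue,b,z,'blue');blobs(org,b,z,'org',2)
blobs(wh,(305,221,330,241),.045,'mark')
print(s['depth'][231,318], s['depth'][210,208])
E
```

```text
blue [214.5 208.2] 19 [0.5957 0.1216 0.04  ]
blue [202.  216.5] 8 [0.572  0.1573 0.04  ]
blue [274.3 290.1] 36 [ 0.3618 -0.0489  0.012 ]
blue [255.3 298.8] 32 [0.3372 0.0056 0.012 ]
mark [322.  226.5] 8 [ 0.5414 -0.1852  0.045 ]
mark [313. 232.] 11 [ 0.5259 -0.1596  0.045 ]
1.4228836 1.479839
```

View pics/crop1.png

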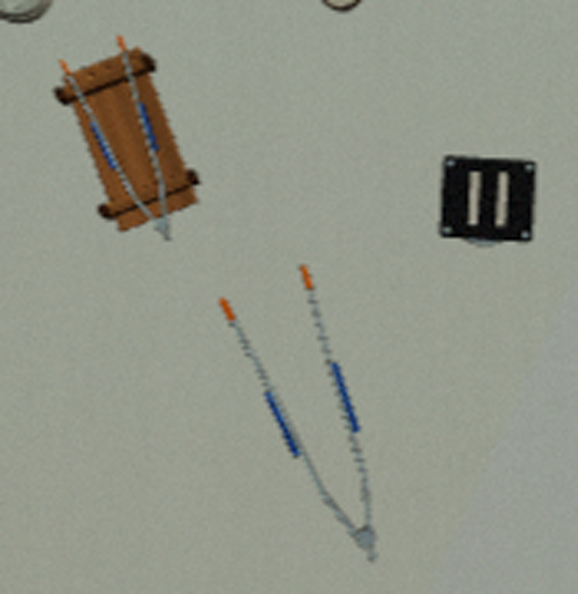

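The crop confirms it: the small tweezers have pads at about (201,214) and (215,208), tips at (189,189) and (207,181), and the hinge at (220,241). The marks are at (313.6,230) and (322.4,230). Next I work out the approach.

```bash
cat >> h.py <<'E'
from scipy.spatial.transform import Rotation as Ro
def delta(pos,yaw,steps=True):
    """shift in tool axes (m) & tool rotvec (deg) to go to TCP pos, tool down with tool x axis at yaw (rad)"""
    s=telemetry.sense();R=Ro.from_quat(s['tool_rot'])
    G=Ro.from_matrix(np.array([[np.cos(yaw),np.sin(yaw),0],[np.sin(yaw),-np.cos(yaw),0],[0,0,-1]]))
    print('tcp',s['tcp_pos'].round(4),'yaw',np.degrees(np.arctan2(*R.as_matrix()[1::-1,0])).round(2),'t',s['t'],'gap',s['finger_gap'],'gf',s['gripper_force'],'F',s['force'].round(1))
    d=np.array(pos)-s['tcp_pos']
    print('shift/4cm in tool axes',(R.inv().apply(d)/.04).round(3),' in goal axes',(G.inv().apply(d)/.04).round(3),'turn/90',((R.inv()*G).as_rotvec()/(np.pi/2)).round(4))
E
python3 - <<'E'
from h import *
s=load('top')
f=lambda x,y,z:onz(s,170+x/3.3,170+y/3.3,z)
L=f(64,62,.036);Rt=f(121,38,.036);H=f(166,235,.036);p1=f(103,147,.036);p2=f(149,127,.036)
print(L,Rt,H,p1,p2);m=(L+Rt)/2;d=m-H;print('pad mid',(p1+p2)/2,'tip mid',m,'yaw',np.degrees(np.arctan2(d[1],d[0])),np.linalg.norm(d),np.linalg.norm(L-Rt))
a,b=f(474,198,.045),f(503,199,.045);print('marks',a,b,(a+b)/2)
c=[f(*q,.044) for q in((446,157),(534,162),(530,240),(443,235))];print('plate',np.mean(c,0),np.round(c,4))
delta([*((p1+p2)/2)[:2],.22],np.arctan2(d[1],d[0]));delta([*((p1+p2)/2)[:2],.22],np.arctan2(d[1],d[0])-np.pi)
w=snap('wrist');print('cam',ray(w,280,210))
E
```

```text
[0.65313538 0.19560724 0.036     ] [0.67415264 0.14581273 0.036     ] [0.50120241 0.10459515 0.036     ] [0.57806533 0.16031819 0.036     ] [0.59542357 0.12035699 0.036     ]
pad mid [0.58674445 0.14033759 0.036     ] tip mid [0.66364401 0.17070998 0.036     ] yaw 22.14665566484882 0.17538085280011267 0.0540482949793972
marks [ 0.53154567 -0.16142416  0.045     ] [ 0.5305879  -0.18628466  0.045     ] [ 0.53106679 -0.17385441  0.045     ]
plate [ 0.53123236 -0.1736843   0.044     ] [[ 0.5672 -0.1377  0.044 ]
 [ 0.5625 -0.2134  0.044 ]
 [ 0.4954 -0.209   0.044 ]
 [ 0.4999 -0.1346  0.044 ]]
tcp [0.2197 0.5844 0.2304] yaw 159.38 t 0.1 gap 0.9959225295538822 gf 0.0 F [-0.3 -0.4  0.8]
shift/4cm in tool axes [-12.498  -7.16    0.27 ]  in goal axes [ 4.314 13.743  0.261] turn/90 [-8.0000e-04  1.3000e-03  1.5248e+00]
tcp [0.2197 0.5844 0.2304] yaw 159.38 t 0.1 gap 0.9959225295538822 gf 0.0 F [-0.3 -0.4  0.8]
shift/4cm in tool axes [-12.498  -7.16    0.27 ]  in goal axes [ -4.314 -13.743   0.261] turn/90 [-0.0011 -0.0007 -0.4752]
cam (array([0.14363538, 0.61397121, 0.37280069]), array([ 0.30204234, -0.12643793, -0.94500394]))
```

```bash
python3 -m crank '-.96 -.55 0 0 0 0;-.96 -.55 0 0 0 0;-.96 -.55 0 0 0 0;-.96 -.55 0 0 0 0;-.96 -.55 0 0 0 0' 1 >/dev/null; python3 -m crank '-.96 -.55 0 0 0 0;-.96 -.55 0 0 0 0;-.96 -.55 0 0 0 0;-.96 -.55 0 0 0 0;-.96 -.55 0 0 0 0'>/dev/null; python3 -m crank '-.96 -.55 .1 0 0 0;-.96 -.55 .1 0 0 0;-.96 -.55 .07 0 0 0;0 0 0 0 0 -.095;0 0 0 0 0 -.095';python3 -m crank '0 0 0 0 0 -.095;0 0 0 0 0 -.095;0 0 0 0 0 -.095;0 0 0 0 0 0;0 0 0 0 0 0'
python3 - <<'E'
from h import *
delta([.5867,.1403,.22],np.radians(22.1-180));w=snap('wrist','w1.png');print(ray(w,280,210))
E
```

```text
t: 1.65
tcp_pos: [0.5873, 0.1397, 0.2197]
tool_rot: [0.029, 1.0, 0.0, -0.001]
force: [-0.5, 0.2, -0.1]
finger_gap: 1.001
gripper_force: 0.0
t: 2.15
tcp_pos: [0.5864, 0.1415, 0.2203]
tool_rot: [-0.19, 0.982, 0.0, -0.0]
force: [-0.1, 1.0, 0.7]
finger_gap: 0.999
gripper_force: 0.0
tcp [0.5864 0.1415 0.2203] yaw -158.04 t 2.15 gap 0.9990534077549434 gf 0.0 F [-0.1  1.   0.7]
shift/4cm in tool axes [ 0.004 -0.031  0.007]  in goal axes [ 0.004 -0.031  0.007] turn/90 [ 0.0001 -0.0003 -0.0016]
(array([0.51094361, 0.11199129, 0.36266262]), array([ 0.30685736,  0.1125695 , -0.94520646]))
```

View pics/w1.png

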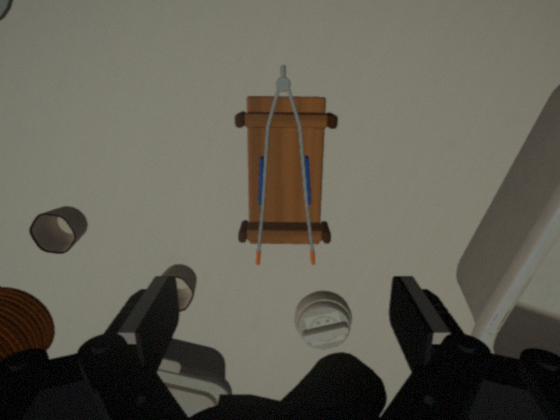

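The wrist view shows the tweezers on the rest. The tip ends are at about (258,262) and (313,262), the pads at (262,180) and (308,180), and the hinge at (284,72). Timer and cups are clear of the fingers.

```bash
cat >> h.py <<'E'
def tweez(w,z0,box=None,show=True):
    """orange tip ends/centroids on z0+.006 (mid) from wrist image; pads"""
    h=cv2.cvtColor(w['image'],cv2.COLOR_RGB2HSV);out={}
    for nm,lo,hi,z in(('org',(4,140,120),(20,255,255),z0+.009),('blue',(100,110,50),(128,255,255),z0+.009)):
        m=cv2.inRange(h,lo,hi)
        if box: k=np.zeros_like(m);x0,y0,x1,y1=box;k[y0:y1,x0:x1]=m[y0:y1,x0:x1];m=k
        n,l,st,ce=cv2.connectedComponentsWithStats(m)
        for i in sorted(range(1,n),key=lambda i:-st[i,4])[:4]:
            if st[i,4]>15: 
                x,y,ww,hh=st[i,:4];out.setdefault(nm,[]).append(ce[i]);print(nm,ce[i].round(1),st[i],onz(w,*ce[i],z).round(4),'end',onz(w,ce[i][0],y+hh,z).round(4))
    return out
E
python3 - <<'E'
from h import *
w=load('wrist');tweez(w,.03,(230,60,340,275))
for q in((283,85),):print('hinge',onz(w,*q,.042))
for q in((236,120),(337,120),(239,231),(330,232)):print('lug',onz(w,*q,.034).round(4))
E
```

```text
org [312.1 257.6] [311 252   4  12  33] [0.6497 0.1975 0.039 ] end [0.656  0.2002 0.039 ]
org [257.2 258.5] [256 252   3  13  29] [0.6705 0.1485 0.039 ] end [0.6771 0.151  0.039 ]
blue [260.4 179.8] [259 158   4  47 121] [0.5959 0.1234 0.039 ] end [0.6183 0.1319 0.039 ]
blue [307.2 178.1] [305 157   5  47 116] [0.5785 0.162  0.039 ] end [0.6012 0.1717 0.039 ]
hinge [0.51275052 0.11194001 0.042     ]
lug [0.555  0.0848 0.034 ]
lug [0.5221 0.1664 0.034 ]
lug [0.6522 0.1226 0.034 ]
lug [0.6204 0.204  0.034 ]
```

```bash
python3 -m crank '-.04 .02 .8 0 0 -.007;0 0 .9 0 0 0;0 0 .9 0 0 0;0 0 .9 0 0 0;0 0 .6 0 0 0' >/dev/null; python3 -m crank '0 0 .4 0 0 0;0 0 .3 0 0 0;0 0 .2 0 0 0;0 0 .1 0 0 0;0 0 0 0 0 0'
python3 - <<'E'
from h import *
delta([.5875,.1427,.015],np.radians(22.6-180));w=snap('wrist','w2.png')
E
```

```text
t: 3.2
tcp_pos: [0.5879, 0.1429, 0.0165]
tool_rot: [-0.197, 0.98, -0.0, 0.0]
force: [0.2, -0.8, -0.2]
finger_gap: 0.999
gripper_force: 0.0
tcp [0.5879 0.1429 0.0165] yaw -157.25 t 3.2 gap 0.9986013834812412 gf 0.0 F [ 0.2 -0.8 -0.2]
shift/4cm in tool axes [ 0.011 -0.001  0.038]  in goal axes [ 0.011 -0.001  0.038] turn/90 [-0.      0.0001  0.0016]
```

View pics/w2.png

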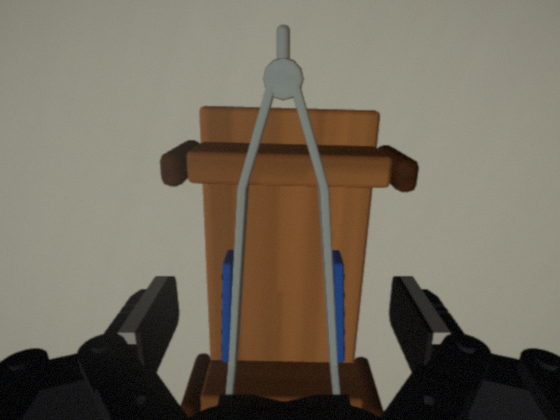

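The wrist view shows the fingers straddling the blue pads and centred on them. The pads are at columns 228 and 338, the fingers at 178 and 392. I'll close in stages.

```bash
python3 -m crank '0 0 .04 0 0 0;0 0 0 0 0 0;0 0 0 0 0 0;0 0 0 0 0 0;0 0 0 0 0 0' 0.05 30; python3 -m crank '0 0 0 0 0 0;0 0 0 0 0 0;0 0 0 0 0 0;0 0 0 0 0 0;0 0 0 0 0 0' -0.1;  python3 -m crank '0 0 0 0 0 0;0 0 0 0 0 0;0 0 0 0 0 0;0 0 0 0 0 0;0 0 0 0 0 0' -0.2
python3 - <<'E'
from h import *
w=snap('wrist','w3.png')
E
```

```text
t: 3.75
tcp_pos: [0.5882, 0.1428, 0.0156]
tool_rot: [-0.197, 0.98, -0.0, 0.001]
force: [-0.9, -1.3, 4.2]
finger_gap: 0.528
gripper_force: 5.1
t: 4.25
tcp_pos: [0.5886, 0.1429, 0.0162]
tool_rot: [-0.197, 0.98, -0.0, 0.001]
force: [-1.3, 0.1, 7.5]
finger_gap: 0.45
gripper_force: 8.4
t: 4.75
tcp_pos: [0.5889, 0.143, 0.0166]
tool_rot: [-0.197, 0.98, -0.0, 0.001]
force: [-0.7, 0.3, 10.3]
finger_gap: 0.4
gripper_force: 11.7
```

View pics/w3.png

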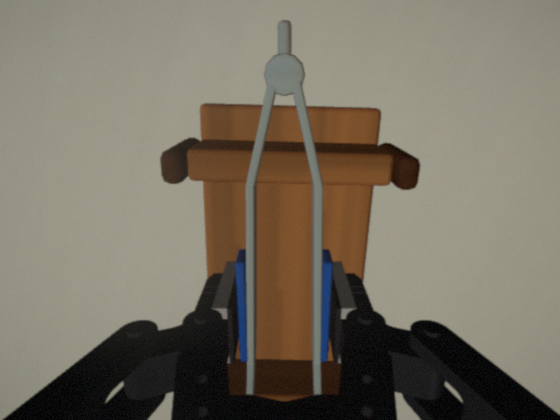

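The wrist view shows the fingers on the blue pads (columns 240 and 327), with the arms now about parallel. I'll lift slowly.

```bash
python3 -m crank '0 0 -.05 0 0 0;0 0 -.1 0 0 0;0 0 -.15 0 0 0;0 0 -.2 0 0 0;0 0 -.3 0 0 0'; python3 -m crank '0 0 -.4 0 0 0;0 0 -.4 0 0 0;0 0 -.4 0 0 0;0 0 -.4 0 0 0;0 0 -.2 0 0 0'
python3 - <<'E'
from h import *
w=snap('wrist','w4.png');b=snap('scene')
c=cv2.cvtColor(b['image'][140:260,170:350],cv2.COLOR_RGB2BGR);cv2.imwrite('pics/s4.png',cv2.resize(c,None,fx=4,fy=4,interpolation=cv2.INTER_CUBIC))
delta([.446,-.169,.1],np.radians(177))
E
```

```text
t: 5.3
tcp_pos: [0.5872, 0.1428, 0.047]
tool_rot: [-0.197, 0.98, 0.0, -0.001]
force: [-0.4, -0.2, -0.5]
finger_gap: 0.407
gripper_force: 8.9
t: 5.8
tcp_pos: [0.5887, 0.143, 0.1212]
tool_rot: [-0.197, 0.98, -0.0, 0.002]
force: [-0.1, 0.3, -1.1]
finger_gap: 0.4
gripper_force: 8.9
tcp [0.5887 0.143  0.1207] yaw -157.23 t 5.9 gap 0.39971022058180244 gf 8.91882374882698 F [ 0.1 -0.1 -1.9]
shift/4cm in tool axes [ 6.31  -5.81   0.504]  in goal axes [ 3.155 -7.975  0.518] turn/90 [-0.0003  0.0022  0.2863]
```

View pics/w4.png

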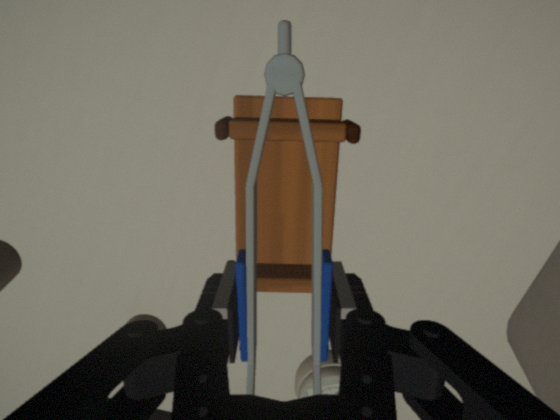

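The wrist view shows the tweezers lifted clear of the rest and unchanged in the hand, with the hinge still at (284,75). Next I carry them to the gauge.

```bash
python3 -m crank '.2 -.18 0 0 0 0;.35 -.33 0 0 0 0;.45 -.41 0 0 0 0;.5 -.46 0 0 0 0;.5 -.46 0 0 0 0' >/dev/null; python3 -m crank '.5 -.46 0 0 0 0;.5 -.46 0 0 0 0;.5 -.46 0 0 0 0;.5 -.46 0 0 0 0;.5 -.46 0 0 0 0'>/dev/null;python3 -m crank '.5 -.46 0 0 0 0;.5 -.46 0 0 0 0;.4 -.37 0 0 0 0;.26 -.25 0 0 0 0;.15 -.13 0 0 0 0'>/dev/null;python3 -m crank '0 0 0 0 0 .03;0 0 0 0 0 .06;0 0 0 0 0 .07;0 0 0 0 0 .07;0 0 0 0 0 .056';python3 -m crank '0 0 0 0 0 0;0 0 0 0 0 0;0 0 0 0 0 0;0 0 0 0 0 0;0 0 0 0 0 0'
python3 - <<'E'
from h import *
delta([.446,-.169,.1],np.radians(177))
a=snap('top');b=snap('scene');w=snap('wrist')
r=lambda s,x0,y0,x1,y1,f:cv2.resize(cv2.cvtColor(s['image'][y0:y1,x0:x1],cv2.COLOR_RGB2BGR),None,fx=f,fy=f,interpolation=cv2.INTER_CUBIC)
A=r(a,260,190,360,290,4);B=r(b,220,180,320,280,4)
cv2.imwrite('pics/m5.png',np.hstack([A,B]))
np.set_printoptions(precision=4,suppress=True)
for s,n in((a,'top'),(b,'scene'),(w,'wrist')): print(n);tweez(s,.135-.003,(255,180,360,300) if n!='wrist' else None)
E
```

```text
t: 7.9
tcp_pos: [0.4438, -0.1689, 0.1185]
tool_rot: [0.028, 1.0, 0.0, -0.001]
force: [-0.6, 0.7, -1.1]
finger_gap: 0.403
gripper_force: 8.9
t: 8.4
tcp_pos: [0.4449, -0.1691, 0.1189]
tool_rot: [0.026, 1.0, 0.0, -0.0]
force: [-0.5, -0.6, -1.1]
finger_gap: 0.403
gripper_force: 8.9
tcp [ 0.4449 -0.1691  0.1189] yaw 177.06 t 8.4 gap 0.40265890893422657 gf 8.912927359342575 F [-0.5 -0.6 -1.1]
shift/4cm in tool axes [-0.028  0.003  0.472]  in goal axes [-0.028  0.003  0.472] turn/90 [ 0.     -0.      0.0006]
top
blue [272.6 284.7] [271 280   5  10  17] [ 0.3806 -0.0478  0.141 ] end [ 0.3669 -0.0478  0.141 ]
scene
org [353.  252.2] [350 249   9  10  20] [ 0.3224 -0.4585  0.141 ] end [ 0.2938 -0.4697  0.141 ]
wrist
org [499.9 222.3] [495 211  11  24 169] [ 0.4136 -0.0913  0.141 ] end [ 0.4185 -0.0907  0.141 ]
blue [466.9  68.7] [ 448   20   37   99 1429] [ 0.3625 -0.1081  0.141 ] end [ 0.3776 -0.1065  0.141 ]
blue [325.5 307.6] [321 258  12 104 839] [ 0.4451 -0.1525  0.141 ] end [ 0.4703 -0.1529  0.141 ]
blue [241.4 308.7] [235 261  12 101 826] [ 0.4439 -0.1843  0.141 ] end [ 0.4686 -0.1865  0.141 ]
blue [558.3   3.4] [557   0   3  10  21] [ 0.346  -0.0835  0.141 ] end [ 0.3477 -0.0832  0.141 ]
```

View pics/m5.png

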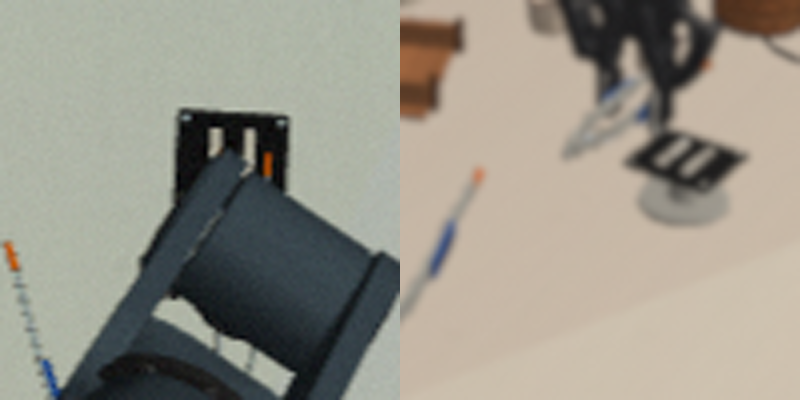

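The left half (top view) shows the right tip at about (327,231), with the left tip hidden under the arm. The right half (scene view) shows the right tip at about (297,195). I'll lower partway and squeeze near to the marked gap, then compare tip and marks within one image.

```bash
python3 -m crank '-.03 0 .3 0 0 0;0 0 .4 0 0 0;0 0 .4 0 0 0;0 0 .3 0 0 0;0 0 .2 0 0 0' -.24; python3 -m crank '0 0 0 0 0 0;0 0 0 0 0 0;0 0 0 0 0 0;0 0 0 0 0 0;0 0 0 0 0 0' -.28
python3 - <<'E'
from h import *
np.set_printoptions(precision=4,suppress=True)
delta([.446,-.169,.0386],np.radians(177))
a=snap('top');b=snap('scene');w=snap('wrist')
r=lambda s,x0,y0,x1,y1,f:cv2.resize(cv2.cvtColor(s['image'][y0:y1,x0:x1],cv2.COLOR_RGB2BGR),None,fx=f,fy=f,interpolation=cv2.INTER_CUBIC)
cv2.imwrite('pics/m6.png',np.hstack([r(a,295,205,345,255,8),r(b,260,190,310,240,8)]))
for s,n,bx in((a,'top',(300,205,345,255)),(b,'scene',(270,180,320,240)),(w,'wrist',(200,230,360,420))): print(n);tweez(s,.068-.003,bx)
E
```

```text
t: 9.05
tcp_pos: [0.4457, -0.1688, 0.0534]
tool_rot: [0.026, 1.0, 0.0, -0.001]
force: [0.1, 0.3, -0.7]
finger_gap: 0.386
gripper_force: 9.9
t: 9.55
tcp_pos: [0.4464, -0.1693, 0.0554]
tool_rot: [0.026, 1.0, -0.0, 0.0]
force: [-1.1, -0.2, -1.0]
finger_gap: 0.364
gripper_force: 10.7
tcp [ 0.4464 -0.1693  0.0554] yaw 177.03 t 9.55 gap 0.36371494923151537 gf 10.740876942873001 F [-1.1 -0.2 -1. ]
shift/4cm in tool axes [0.011 0.008 0.42 ]  in goal axes [0.011 0.007 0.42 ] turn/90 [-0.0004  0.0006  0.0003]
top
scene
wrist
blue [320.7 307. ] [315 259  14 102 825] [ 0.4483 -0.1542  0.074 ] end [ 0.474  -0.1548  0.074 ]
blue [246.2 308. ] [239 261  14 100 813] [ 0.4473 -0.1832  0.074 ] end [ 0.4725 -0.1853  0.074 ]
```

View pics/m6.png

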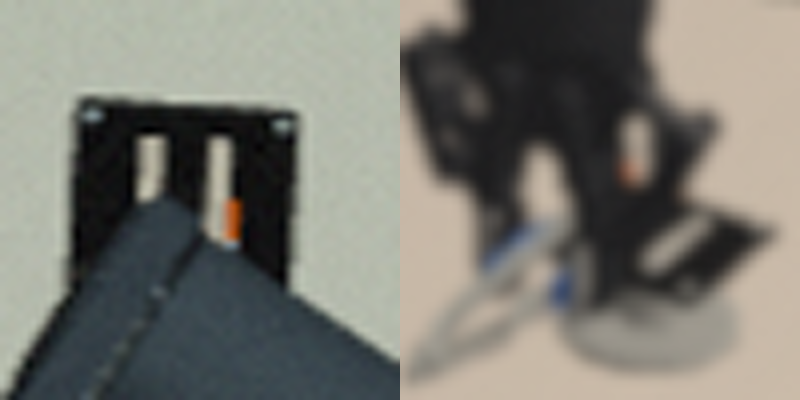

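In the top half the right tip is at about (324.1,233), just right of the right mark's centre line at (322.5,229). In the scene half the tips are clear above the plate. I'll measure the gap from the pads in the wrist view, with the rest state as reference.

```bash
cat >> h.py <<'E'
def padsep(w,img,ztop,rgb=True):
    h=cv2.cvtColor(img,cv2.COLOR_RGB2HSV if rgb else cv2.COLOR_BGR2HSV);m=cv2.inRange(h,(100,110,50),(128,255,255))
    P=[];Q=[]
    for r in range(268,352):
        l=np.flatnonzero(m[r,215:275])+215;k=np.flatnonzero(m[r,290:350])+290
        if len(l)>2 and len(k)>2: P.append(onz(w,l.max()+.5,r,ztop));Q.append(onz(w,k.min()-.5,r,ztop))
    P=np.array(P)[:,:2];Q=np.array(Q)[:,:2]
    mid=(P+Q)/2;sep=np.linalg.norm(P-Q,axis=1)
    fa=[np.polyfit(a[:,0],a[:,1],1)[0] for a in(P,Q)]
    return len(P),np.median(sep)*1e3,mid.mean(0),np.degrees(np.arctan(fa))
def gap(w,z0):
    ref=cv2.imread('pics/w2.png')
    n0,s0,_,a0=padsep(w,ref,z0+.012,False);n,s1,m,a=padsep(w,w['image'],z0+.012)
    j=(s0-s1)/166.7
    print('sep',n0,n,round(s0,2),round(s1,2),'j',round(j,4),'tipgap',round(54.5-339*j,2),'by angle j',np.radians(((a0[0]-a0[1])-(a[0]-a[1]))/2).round(4),'axis yaw',a.mean().round(2),'mid',m.round(4))
E
python3 - <<'E'
from h import *
np.set_printoptions(precision=4,suppress=True)
w=load('wrist');gap(w,.0554+.0134)
for f in('w3','w4'):
    n,s,_,a=padsep(w,cv2.imread(f'pics/{f}.png'),.0554+.0254,False);print(f,n,s,a)
a=load('top');bgr=cv2.cvtColor(a['image'],cv2.COLOR_RGB2HSV)
tip=onz(a,295+233/8,205+222/8,.0748+.003);end=onz(a,295+233/8,205+199/8,.0778)
print('right tip',tip,end,'mark R',onz(a,295+219/8,205+190/8,.045),'mark L',onz(a,295+150/8,205+165/8,.045))
for q in((152,136),(221,137)):print('mark ends',onz(a,295+q[0]/8,205+q[1]/8,.045))
E
```

```text
sep 84 84 38.81 24.29 j 0.0871 tipgap 24.97 by angle j -0.0911 axis yaw -2.92 mid [ 0.4443 -0.1685]
w3 84 27.957015332952647 [-3.4898 -2.3518]
w4 84 27.898298291866872 [-3.5922 -2.132 ]
right tip [ 0.5211 -0.1886  0.0778] [ 0.5291 -0.1887  0.0778] mark R [ 0.535  -0.1862  0.045 ] mark L [ 0.544  -0.1619  0.045 ]
mark ends [ 0.5543 -0.1627  0.045 ]
mark ends [ 0.5539 -0.1871  0.045 ]
```

```bash
python3 -m crank '0 0 .1 0 0 0;0 0 .15 0 0 0;0 0 .1 0 0 0;0 0 .03 0 0 0;0 0 0 0 0 0'; 
cat >> h.py <<'E'
def toprel(a,ztip):
    im=a['image'].astype(float)
    for r in range(218,240):
        row=im[r,305:335];mx=row.min(1);o=row[:,0]-row[:,2];o[o<45]=0;wv=np.clip(row[:,2]-60,0,None)
        x=np.arange(305,335);s=f'{r} '
        if o.sum()>80: c=(o*x).sum()/o.sum();s+=f' tip {c:.2f} {onz(a,c,r,ztip).round(4)[:2]} w{o.sum():.0f}'
        for lo,hi in((309,318),(318,328)):
            k=(x>=lo)&(x<hi)
            if wv[k].sum()>120 and not o.any(): c=(wv*x)[k].sum()/wv[k].sum();s+=f' mark {c:.2f} {onz(a,c,r,.045).round(4)[:2]} w{wv[k].sum():.0f}'
        print(s)
E
python3 - <<'E'
from h import *
np.set_printoptions(precision=4,suppress=True)
delta([.446,-.169,.0386],np.radians(177))
a=snap('top');b=snap('scene');w=snap('wrist');z=telemetry.sense()['tcp_pos'][2]
gap(w,z+.0134);toprel(a,z+.0134+.009)
r=lambda s,x0,y0,x1,y1,f:cv2.resize(cv2.cvtColor(s['image'][y0:y1,x0:x1],cv2.COLOR_RGB2BGR),None,fx=f,fy=f,interpolation=cv2.INTER_CUBIC)
cv2.imwrite('pics/m7.png',np.hstack([r(a,295,205,345,255,8),r(b,265,190,315,240,8)]))
E
```

```text
t: 10.2
tcp_pos: [0.4459, -0.169, 0.0392]
tool_rot: [0.026, 1.0, 0.0, -0.0]
force: [-0.0, -0.3, -0.5]
finger_gap: 0.364
gripper_force: 10.7
tcp [ 0.4459 -0.169   0.0392] yaw 177.02 t 10.2 gap 0.36416259598865075 gf 10.734247863292694 F [-0.  -0.3 -0.5]
shift/4cm in tool axes [-0.003  0.     0.016]  in goal axes [-0.003  0.     0.016] turn/90 [ 0.0003 -0.0005  0.0002]
sep 84 84 38.82 24.31 j 0.087 tipgap 25.01 by angle j -0.0903 axis yaw -2.92 mid [ 0.4442 -0.1684]
218  mark 325.02 [ 0.5656 -0.1941] w168
219 
220 
221 
222  mark 313.50 [ 0.5543 -0.1613] w215 mark 322.05 [ 0.5542 -0.1855] w128
223  mark 313.49 [ 0.5515 -0.1612] w238 mark 322.01 [ 0.5514 -0.1854] w225
224  mark 313.46 [ 0.5486 -0.1611] w227 mark 322.00 [ 0.5485 -0.1853] w226
225  mark 313.49 [ 0.5458 -0.1611] w237 mark 321.97 [ 0.5457 -0.1852] w242
226  mark 313.44 [ 0.5429 -0.161 ] w238 mark 321.97 [ 0.5428 -0.1851] w227
227  mark 313.16 [ 0.5401 -0.1601] w232 mark 321.94 [ 0.54  -0.185] w229
228  mark 313.02 [ 0.5372 -0.1597] w249 mark 321.91 [ 0.5371 -0.1849] w224
229  mark 313.00 [ 0.5344 -0.1597] w242 mark 321.94 [ 0.5343 -0.185 ] w233
230  tip 323.43 [ 0.5301 -0.1879] w118
231  tip 323.17 [ 0.5272 -0.1871] w250
232  tip 323.17 [ 0.5244 -0.1871] w275
233  tip 323.12 [ 0.5216 -0.1869] w287
234  tip 323.13 [ 0.5188 -0.1869] w293
235  tip 323.43 [ 0.516  -0.1877] w159
236 
237 
238 
239
```

View pics/m7.png

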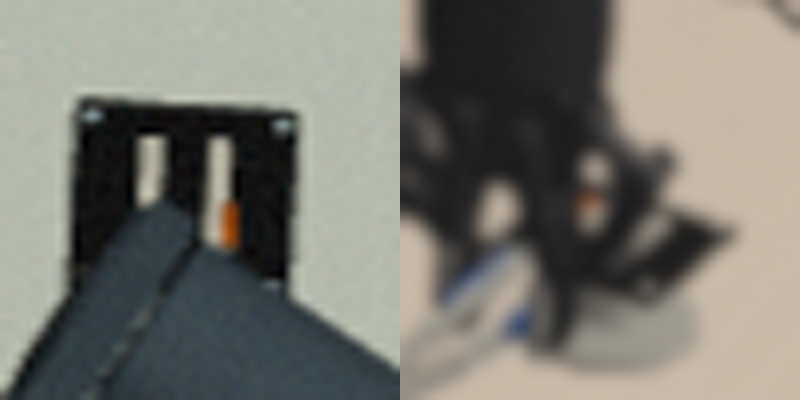

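Left half (top view): the right tip is at about (323.2,232), with the right mark's line at 321.9. The tips therefore sit about 2.4 mm too far right and about 1.5 mm short. Right half (scene view): the tip is at about (289,215), above the plate. I'll nudge the position and triangulate the height.

```bash
python3 -m crank '-.02 .03 0 0 0 0;-.02 .03 0 0 0 0;0 0 0 0 0 0;0 0 0 0 0 0;0 0 0 0 0 0' -.29
python3 - <<'E'
from h import *
np.set_printoptions(precision=4,suppress=True)
def tri(p,q):
    c1,d1=ray(A,*p);c2,d2=ray(B,*q);k=np.linalg.lstsq(np.c_[d1,-d2],c2-c1,rcond=None)[0]
    x,y=c1+k[0]*d1,c2+k[1]*d2;return (x+y)/2,np.linalg.norm(x-y)
A,B=load('top'),load('scene')
print('old tip',tri((323.15,232.5),(265+190/8,190+200/8)),'corner FR',tri((295+297/8,205+112/8),(265+337/8,190+232/8)))
A=snap('top');B=snap('scene');w=snap('wrist');s=telemetry.sense();z=s['tcp_pos'][2];print(s['tcp_pos'],s['finger_gap'],s['gripper_force'])
gap(w,z+.0134);toprel(A,z+.0134+.009)
im=B['image'].astype(float);o=im[...,0]-im[...,2];o[o<60]=0;k=np.zeros_like(o);k[195:235,275:305]=o[195:235,275:305]
yy,xx=np.mgrid[:420,:560];print('scene tip',(k*xx).sum()/k.sum(),(k*yy).sum()/k.sum(),(k>0).sum())
E
```

```text
t: 10.85
tcp_pos: [0.4479, -0.1668, 0.0398]
tool_rot: [0.026, 1.0, -0.0, 0.0]
force: [0.7, -0.6, -0.2]
finger_gap: 0.356
gripper_force: 10.9
old tip (array([ 0.5184, -0.1794,  0.0705]), np.float64(0.01615046312021099)) corner FR (array([ 0.5632, -0.2149,  0.043 ]), np.float64(0.0012185169874988201))
[ 0.4478 -0.1669  0.0397] 0.358136674133135 10.940486937761307
sep 84 84 38.86 23.89 j 0.0898 tipgap 24.07 by angle j -0.0917 axis yaw -2.96 mid [ 0.446  -0.1661]
218  mark 325.01 [ 0.5656 -0.194 ] w159
219 
220 
221 
222  mark 313.46 [ 0.5543 -0.1611] w210 mark 322.03 [ 0.5542 -0.1854] w134
223  mark 313.47 [ 0.5515 -0.1612] w238 mark 322.00 [ 0.5514 -0.1853] w226
224  mark 313.45 [ 0.5486 -0.1611] w242 mark 322.00 [ 0.5485 -0.1853] w234
225  mark 313.47 [ 0.5458 -0.1611] w243 mark 321.99 [ 0.5457 -0.1852] w235
226  mark 313.47 [ 0.5429 -0.1611] w232 mark 321.95 [ 0.5428 -0.1851] w233
227  mark 313.10 [ 0.5401 -0.16  ] w216 mark 321.95 [ 0.54  -0.185] w231
228  mark 312.97 [ 0.5372 -0.1596] w218 mark 321.91 [ 0.5371 -0.1849] w232
229  mark 321.85 [ 0.5343 -0.1847] w137
230  tip 322.46 [ 0.5301 -0.1852] w213
231  tip 322.15 [ 0.5273 -0.1843] w269
232  tip 322.15 [ 0.5245 -0.1843] w270
233  tip 322.14 [ 0.5216 -0.1842] w274
234  tip 321.97 [ 0.5188 -0.1837] w239
235 
236 
237 
238 
239 
scene tip nan nan 0<stdin>:11: RuntimeWarning: invalid value encountered in scalar divide
```

```bash
python3 -m crank '0 0 .03 0 0 0;0 0 0 0 0 0;0 0 0 0 0 0;0 0 0 0 0 0;0 0 0 0 0 0'
python3 - <<'E'
from h import *
np.set_printoptions(precision=4,suppress=True)
B=snap('scene');A=load('top')
c,d=ray(B,288.75,215)
for y in(-.1626,-.1605,-.187):print('scene ray (old pic) at y',y,c+d*(y-c[1])/d[1])
im=B['image'].astype(float);o=im[...,0]-im[...,2]
print('max orange',o[195:235,275:305].max());k=(o>45);k[:195]=0;k[235:]=0;k[:,:275]=0;k[:,305:]=0
ys,xs=np.nonzero(k);print(list(zip(xs,ys)))
for u,v in zip(xs[:8],ys[:8]): c,d=ray(B,u,v);print(u,v,c+d*(-.1602-c[1])/d[1])
w=B['image'];r=cv2.resize(cv2.cvtColor(w[190:240,260:320],cv2.COLOR_RGB2BGR),None,fx=12,fy=12,interpolation=cv2.INTER_CUBIC);cv2.imwrite('pics/s8.png',r)
s=telemetry.sense();print(s['tcp_pos'],s['finger_gap'])
E
```

```text
t: 11.5
tcp_pos: [0.4478, -0.1669, 0.0385]
tool_rot: [0.026, 1.0, -0.0, -0.0]
force: [-0.3, 0.2, -0.1]
finger_gap: 0.355
gripper_force: 10.9
scene ray (old pic) at y -0.1626 [ 0.5343 -0.1626  0.0567]
scene ray (old pic) at y -0.1605 [ 0.5385 -0.1605  0.0539]
scene ray (old pic) at y -0.187 [ 0.4848 -0.187   0.0891]
max orange 62.0
[(np.int64(287), np.int64(214)), (np.int64(288), np.int64(214)), (np.int64(287), np.int64(215)), (np.int64(288), np.int64(215))]
287 214 [ 0.5261 -0.1602  0.0638]
288 214 [ 0.5333 -0.1602  0.0602]
287 215 [ 0.5264 -0.1602  0.0599]
288 215 [ 0.5337 -0.1602  0.0563]
[ 0.4478 -0.1668  0.0385] 0.3567315782059389
```

View pics/s8.png

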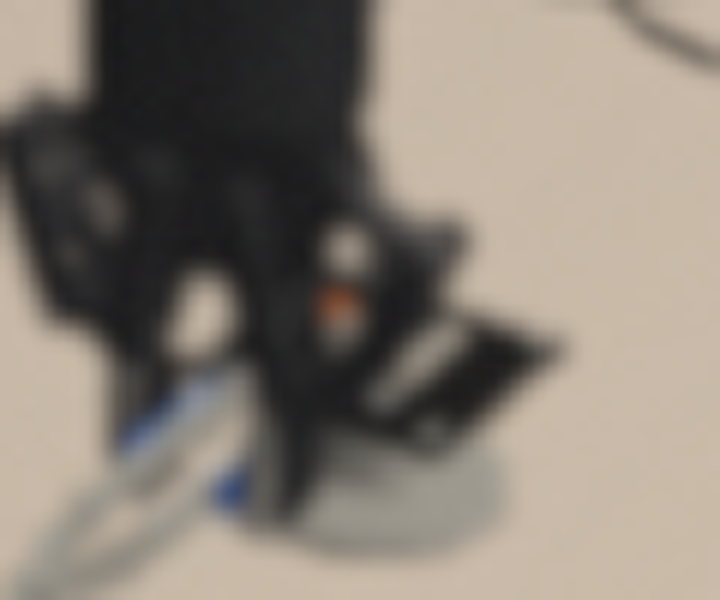

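The scene view shows the left tip at about (288,215), through the gap in the finger linkage. A strip of the white left mark lies below it, and the tip height comes to about 0.058 m, as intended. I'll hold over three seconds, then check the gap again.

```bash
H='0 0 0 0 0 0;0 0 0 0 0 0;0 0 0 0 0 0;0 0 0 0 0 0;0 0 0 0 0 0'
python3 -m crank '0 0 0 0 0 0;0 0 0 0 0 0;0 0 0 0 0 0;0 0 0 0 0 0;0 0 0 0 0 0' >/dev/null;python3 -m crank '0 0 0 0 0 0;0 0 0 0 0 0;0 0 0 0 0 0;0 0 0 0 0 0;0 0 0 0 0 0' >/dev/null;python3 -m crank '0 0 0 0 0 0;0 0 0 0 0 0;0 0 0 0 0 0;0 0 0 0 0 0;0 0 0 0 0 0' >/dev/null;python3 -m crank '0 0 0 0 0 0;0 0 0 0 0 0;0 0 0 0 0 0;0 0 0 0 0 0;0 0 0 0 0 0' >/dev/null;python3 -m crank '0 0 0 0 0 0;0 0 0 0 0 0;0 0 0 0 0 0;0 0 0 0 0 0;0 0 0 0 0 0' >/dev/null;python3 -m crank '0 0 0 0 0 0;0 0 0 0 0 0;0 0 0 0 0 0;0 0 0 0 0 0;0 0 0 0 0 0' >/dev/null;python3 -m crank '0 0 0 0 0 0;0 0 0 0 0 0;0 0 0 0 0 0;0 0 0 0 0 0;0 0 0 0 0 0'
python3 - <<'E'
from h import *
np.set_printoptions(precision=4,suppress=True)
A=snap('top');w=snap('wrist');z=telemetry.sense()['tcp_pos'][2];gap(w,z+.0134);toprel(A,z+.0224)
E
```

```text
t: 15.05
tcp_pos: [0.4479, -0.1668, 0.0385]
tool_rot: [0.026, 1.0, -0.0, -0.0]
force: [0.0, 0.8, -1.1]
finger_gap: 0.359
gripper_force: 10.9
sep 84 84 38.86 23.93 j 0.0895 tipgap 24.15 by angle j -0.092 axis yaw -2.96 mid [ 0.446  -0.1661]
218  mark 324.96 [ 0.5656 -0.1939] w151
219 
220 
221 
222  mark 313.45 [ 0.5543 -0.1611] w209 mark 322.03 [ 0.5542 -0.1854] w137
223  mark 313.49 [ 0.5515 -0.1612] w245 mark 322.00 [ 0.5514 -0.1853] w233
224  mark 313.48 [ 0.5486 -0.1611] w234 mark 321.99 [ 0.5485 -0.1853] w237
225  mark 313.50 [ 0.5458 -0.1612] w238 mark 321.98 [ 0.5457 -0.1852] w236
226  mark 313.42 [ 0.5429 -0.1609] w234 mark 321.96 [ 0.5428 -0.1851] w235
227  mark 313.13 [ 0.5401 -0.1601] w230 mark 321.96 [ 0.54   -0.1851] w230
228  mark 312.96 [ 0.5372 -0.1596] w214 mark 321.90 [ 0.5371 -0.1849] w225
229 
230  tip 322.19 [ 0.5302 -0.1845] w263
231  tip 322.14 [ 0.5274 -0.1844] w269
232  tip 322.15 [ 0.5245 -0.1843] w272
233  tip 322.10 [ 0.5217 -0.1842] w290
234  tip 322.10 [ 0.5189 -0.1841] w301
235 
236 
237 
238 
239
```

The gap is steady at about 24 mm and the visible right tip is within 0.5 mm of its mark's centre line, so I'm handing the job in.

```bash
python3 -c "from station import manip;print(manip.sign_off())"
```

```text
the job is handed in; nothing more can be done
None
```

The job is handed in: the small tweezers are held level about 1 cm above the gauge at a measured gap of about 24 mm, held steady for 3.5 s, with the right tip within about 0.5 mm of its mark's centre line and the left tip, mostly hidden from the cameras, placed by the measured gap.

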